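# Put the spice jar back in its rack

### The job

One spice jar has been left out on the worktop. Stand it upright in the compartment of the wooden spice rack that is empty; set it down rather than dropping it, and leave the two jars already in the rack as they are.

Things in the scene. Friction and masses are not known exactly. Their poses are not given: they have to be found in the camera images.
- rack: low open wooden tray fixed on the worktop, 80 (x) x 232 (y) x 32 mm high, walls 4 mm. Two dividers make three compartments in a row along y, each 72 x 72 mm inside with a cork liner, centres at x = 0, y = -76, 0 and +76 mm. Jars stand on the liners, 7 mm above the worktop. Two hold a jar at the start, one (any of the three) is empty. Origin: centre of the underside; z up
- jar_out_mid (a point): the jar left out, standing upright on the worktop to the right of the rack: closed glass spice jar with a green screw cap, round, 46 mm across and 106 mm tall, about 0.11 kg; this point is its centre, half-way up (53 mm above its underside); z runs up through the cap; it may be gripped anywhere on its sides
- jar_a_mid (a point): one of the two jars that stand in the rack, alike in shape and size: closed glass spice jar with a green screw cap, round, 46 mm across and 106 mm tall, about 0.11 kg; this point is its centre, half-way up (53 mm above its underside); z runs up through the cap; it may be gripped anywhere on its sides
- jar_b_mid (a point): the other of the two jars that stand in the rack, alike in shape and size: closed glass spice jar with a green screw cap, round, 46 mm across and 106 mm tall, about 0.11 kg; this point is its centre, half-way up (53 mm above its underside); z runs up through the cap; it may be gripped anywhere on its sides
Things that resemble listed ones, but are neither listed nor needed, are in the scene too. What is shaped like the part that bears jar_out_mid but blue is not meant.

How it is judged:
At the end, for the whole second after the job is handed in: the left-out jar stands upright (0.15 rad) on the floor of the compartment that was empty, its centre within 16 mm of the compartment's centre along x and y of the rack, 52 to 68 mm above the worktop, released, at rest; the other jars are upright (0.2 rad), within 20 mm of their start (x of jar_out_mid in the frame of rack between -0.016 and 0.016 m and (y of jar_out_mid in the frame of rack between -0.092 and -0.06 m or y of jar_out_mid in the frame of rack between -0.016 and 0.016 m or y of jar_out_mid in the frame of rack between 0.06 and 0.092 m) and z of jar_out_mid in the frame of rack between 0.052 and 0.068 m and angle between jar_out_mid's own z axis and vertical below 0.15 rad and distance of each of jar_a_mid, jar_b_mid from where it was at the start of the episode below 0.02 m and angle between each of jar_a_mid, jar_b_mid's own z axis and vertical below 0.2 rad and contact force between jar_out and the fingers below 0.1 N and linear speed of jar_out below 0.03 m/s); the robot touches nothing.
It fails at once if a jar that stood in the rack is moved by more than 20 mm (distance of any of jar_a_mid, jar_b_mid from where it was at the start of the episode above 0.02 m).
It fails at once if the left-out jar is let go in the air (its centre more than 110 mm above the worktop, that is 50 mm above where it ends) (height (world z) of jar_out_mid above 0.11 m and contact force between jar_out and the fingers below 0.05 N).
It also fails if it takes over 32 s, if anything falls off the work surface, if the arm or the gripper's body presses on something with over 40 N, if the wrist force passes 120 N, or if a joint passes its speed limit or range.

### The arm

A 7-joint arm with a two-finger parallel gripper is mounted at the origin on a cart in front of the work surface, level with it; the furniture and walls round the work are solid. World frame = base frame: x ahead of the robot, y to its left, z up, the work surface at z = 0. Lengths are in m, angles in rad, forces in N, time in s.
With the tool pointing down it reaches from about 0.4 to 0.85 m from the base axis. Payload 10.4 kg.
Tool frame: the origin (TCP) lies on the centre line of the jaws, within the pads' length; the fingertips stand 14 mm ahead of it and the grasp point (between the pads) lies 5 mm behind it (tip_reach is the z of the fingertips in the tool frame, in m); z points along the fingers, x is the direction in which the jaws open and shut, and the axes are right-handed (so a half turn about z gives the same grasp; the last joint's range is limited). The gripper opens to 87 mm and grips with 3 to 60 N. Pads are 19 mm wide; open, the fingers measure 117 mm over their backs; the gripper's body (75 mm by 190 mm) begins 51 mm behind the grasp point.
Start: joints at [1.111, 0.332, -0.065, 1.46, 0.022, 1.35, -0.088], TCP at [0.264, -0.566, 0.237] pointing down, gripper open.
Joint ranges: [-2.6, 2.6], [-0.5, 2.12], [-1.47, 1.34], [0.16, 2.42], [-1.27, 4.41], [0.06, 2.06], [-2.6, 2.6]. Speed limits (rad/s): [2.22, 2.22, 2.79, 2.79, 3.14, 3.14, 3.14].

### API

Orientations are given as a unit quaternion [x, y, z, w].
In Python, from bench import * gives the robot as it stands.
- The arm moves only by the tool carry_out, never from a script. Its argument "rows" is a list of rows, each a list of 5 numbers: the closure, from -1 (fully open) to 1 (shut), so that 0 is half open, then the shift along the tool's x, y, z in units of 30 mm (1.0 is 30 mm), then the turn about the tool's z in units of 5 degrees (1.0 is 5 degrees). In form: [[jaw, x, y, z, turn], ...]. A call has 1 to 20 rows; each row shifts and turns the pose as measured when the row begins, along the tool's axes as they then stand; what a row does not reach is not made up. A row lasts 1/12 s, in which the tool goes at most 41.7 mm and 7.16 degrees, less where a joint would pass 70% of its speed; a pose out of reach is approached as far as the arm can. A call is refused whole if a number of a shift passes 1 or a number of a turn 1, either way. A call with a gripper value outside its range is refused whole. The fingers move at their own pace and stop on an object; "force" is the grip in N (left out, the last holds). Time passes only in rows, so rows that do not move let the fingers close. It gives the time, the measured TCP pose, the force and the opening at its end, in the units of the state.
- read_state(): the state, without advancing time (a new reading comes with each control period).
- camera(name): name is "side" or "top"; returns the picture (420x560x3 uint8, blue, green, red); there is no depth.
- camera_info(name): a dict with "fx", "fy", "cx", "cy" (pixels), "dist_coeffs" ([k1, k2, p1, p2, k3] as OpenCV has them; the pictures are not rectified), "extrinsics" (4x4, takes a point from camera to world coordinates). Camera axes: x right, y down, z forward; pixel columns grow to the right and rows downward; lengths in m; the calibration is good to about 2 mm. A picture is of the moment at which its call begins. camera_info takes no time and is no camera call.
- close_job(): hands the job in, once; it reports no verdict.
Trained networks look in the newest picture that a camera, given by its name, has taken for a name from the list of things; names that differ only in an ending like _2 or _b are one class to them, and where a whole thing is asked for, a point or a joint stands for the part that bears it (a point fixed in the world has none). Each returns a list of dicts, best first, with "conf" (0 to 1); they miss things now and then, are a little off and sometimes report something else, mostly with a low value. They report only what shows in the picture. A call takes as long as a camera call. They do not tell look-alikes from the thing itself.
- recognise(query, camera): "box" ([centre column, centre row, width, height] in pixels, round what is visible of it).
- silhouettes(query, camera): "mask" (420x560 bool, what is visible of it) and "box" ([centre column, centre row, width, height] in pixels, round what is visible of it).
- pinpoint(query, camera): "xy" ([column, row] in pixels: a listed point, or the origin of a listed thing).
The state is a dict: "time": time; "joint_positions": joint angles; "joint_vel": joint speeds; "joint_torque": joint torques, N m; "ee_pos": TCP position; "eef_rot": TCP orientation; "ft_force": force on the tool from outside, world axes, zero at the start; "torque": the same for the moment, N m; "width": finger opening in m.
Only numpy, scipy, OpenCV 4.12 (cv2) and the standard library are available. Lean on these libraries where they do the work, as an engineer would, in place of code of your own. Each camera call takes 0.05 s, during which the arm holds its last target. There are 200 camera calls.

## Working session

There is one attempt and no reset: what is moved stays moved. The work goes in short steps, Python scripts to look and compute and a tool call to move; the robot and the scene stay as the last step left them, time stands still between calls to the robot, and variables do not carry over. Pictures are saved under pics/ and viewed, about 8 in all and at most 12, crops included, and the job is handed in when it is done.

Besides the shell and the picture viewer there is one more tool, called after "Request:" as name(argument=value, ...) on one line, values as JSON. carry_out: Moves the arm, as the interface text tells. Its arguments: {"type":"object","properties":{"rows":{"type":"array","items":{"type":"array","items":{"type":"number"}}},"force":{"type":"number"}},"required":["rows"]}

```bash
mkdir -p pics; python3 - <<'E'
from bench import *
import cv2
s=read_state();print(s['time'],s['ee_pos'],s['eef_rot'],s['width'])
for c in('side','top'):
    cv2.imwrite(f'pics/{c}0.png',camera(c))
    i=camera_info(c);print(i)
    for q in('jar_out_mid','rack'):
        print(c,q,[(r['xy'],round(r['conf'],2)) for r in pinpoint(q,c)])
        print([([round(float(v)) for v in r['box']],round(r['conf'],2)) for r in recognise(q,c)])
E
```

```text
0.0 [ 0.26421412 -0.56598817  0.23575942] [ 8.43516939e-01 -5.37102095e-01 -6.29124220e-04 -3.42816775e-04] 0.08709809284647337
{'fx': 413.8124850208918, 'fy': 413.8124850208918, 'cx': 282.5921754325753, 'cy': 209.92893761444935, 'dist_coeffs': array([0.01827005, 0.        , 0.        , 0.        , 0.        ]), 'extrinsics': array([[-0.91213296, -0.18826211,  0.36410278,  0.12174239],
       [-0.4098288 ,  0.43476809, -0.80188345,  0.58754868],
       [-0.007336  , -0.88064413, -0.47372154,  0.48477343],
       [ 0.        ,  0.        ,  0.        ,  1.        ]])}
side jar_out_mid [([328.9, 213.9], 0.97), ([358.2, 201.0], 0.89), ([309.7, 193.8], 0.82)]
[([329, 212, 26, 52], 0.87), ([308, 193, 20, 49], 0.86), ([358, 201, 24, 50], 0.6)]
side rack [([245.1, 256.9], 0.84), ([262.0, 216.1], 0.6)]
[([242, 256, 93, 74], 0.7)]
{'fx': 429.5902655622652, 'fy': 429.5902655622652, 'cx': 280.4559041976072, 'cy': 204.59811585461213, 'dist_coeffs': array([-0.06919857,  0.        ,  0.        ,  0.        ,  0.        ]), 'extrinsics': array([[-0.0257141 , -0.99128966,  0.129165  ,  0.33517026],
       [-0.99965518,  0.02618584,  0.001955  , -0.11217694],
       [-0.00532027, -0.12907019, -0.99162119,  0.92462931],
       [ 0.        ,  0.        ,  0.        ,  1.        ]])}
top jar_out_mid [([312.8, 251.7], 0.96), ([349.3, 271.6], 0.62), ([342.0, 213.6], 0.61)]
[([314, 251, 25, 24], 0.89), ([353, 272, 34, 26], 0.8), ([342, 214, 27, 33], 0.58), ([244, 186, 25, 32], 0.25)]
top rack []
[([240, 193, 107, 42], 0.93)]
```

```bash
python3 - <<'E'
import cv2,numpy as np
a=cv2.imread('pics/side0.png')[130:330,150:430];b=cv2.imread('pics/top0.png')[130:330,150:430]
cv2.imwrite('pics/v1.png',np.vstack([cv2.resize(x,None,fx=1.5*1,fy=1.5,interpolation=2) for x in(a,b)]))
a=cv2.resize(a,(784,560),interpolation=2);b=cv2.resize(b,(784,560),interpolation=2)
cv2.imwrite('pics/vs.png',a);cv2.imwrite('pics/vt.png',b)
E
```

```text
(no output)
```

View pics/vs.png

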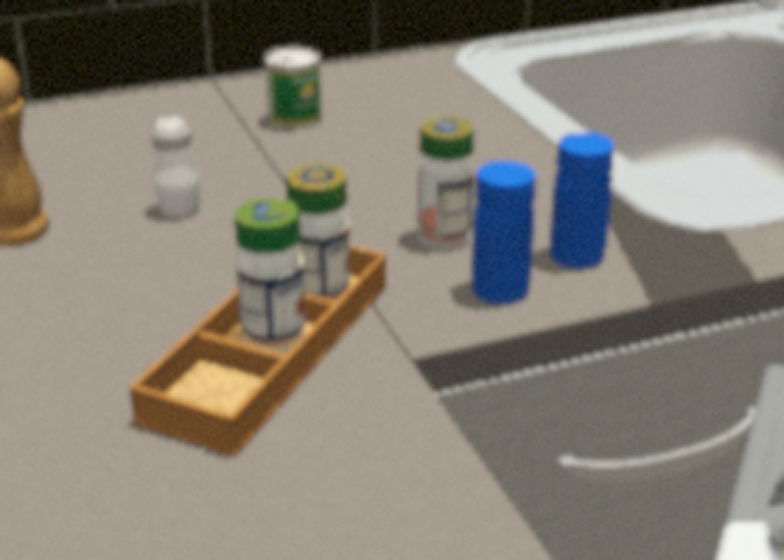

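View pics/vt.png

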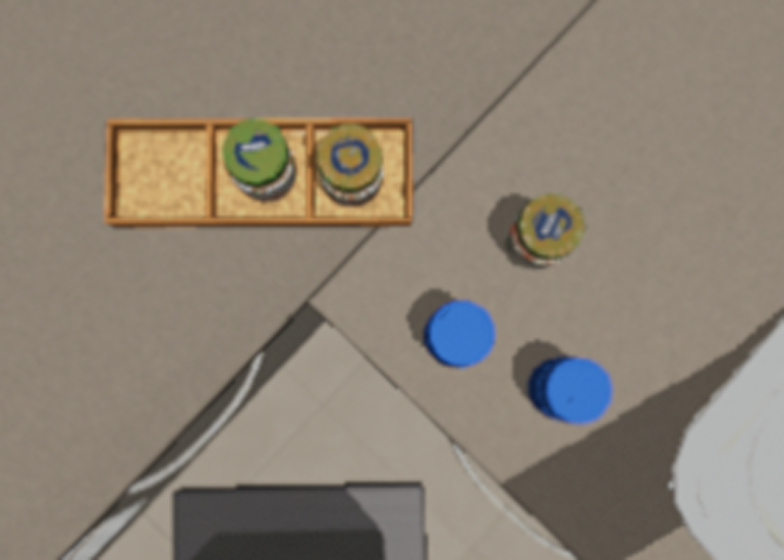

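The target is the glass jar with the olive-green cap, at top (342,214) and side (309,193). It could be confused with the blue jars at top (313,252) and (349,272), the salt shaker, or the green tin. The empty compartment is the left one (+y), at top (207,192) and side (226,268). The view above is already a close crop, and it confirms this choice.

```bash
cat > h.py <<'E'
from bench import *
import cv2,numpy as np
def ray(c,p):
    i=camera_info(c);K=np.array([[i['fx'],0,i['cx']],[0,i['fy'],i['cy']],[0,0,1]])
    u=cv2.undistortPoints(np.array([[p]],float),K,i['dist_coeffs'])[0,0]
    E=i['extrinsics'];return E[:3,3],E[:3,:3]@np.array([u[0],u[1],1])
def onz(c,p,z):
    o,d=ray(c,p);return o+d*(z-o[2])/d[2]
def tri(a,b):
    A=np.zeros((3,3));B=np.zeros(3)
    for c,p in(('side',a),('top',b)):
        o,d=ray(c,p);d=d/np.linalg.norm(d);P=np.eye(3)-np.outer(d,d);A+=P;B+=P@o
    return np.linalg.solve(A,B)
E
python3 - <<'E'
from h import *
np.set_printoptions(precision=4,suppress=True)
T=lambda x,y:(150+x/2.8,130+y/2.8)
print('tri',tri((309.7,193.8),(342,213.6)),'top z53',onz('top',(342,213.6),.053))
print('cap top',onz('top',T(551,226),.106),'side cap',onz('side',T(446,128),.106))
C=[onz('top',T(*p),.032) for p in((107,121),(411,121),(412,224),(106,225))]
print(np.array(C),'mean',np.mean(C,0), 'yaw',np.arctan2(*(C[1]-C[0])[[0,1]]))
print('side corners',[onz('side',T(*p),.032) for p in((136,390),(232,420),(384,260))])
print('jars',[onz('top',T(*p),.106) for p in((256,150),(350,157))],'blue',[onz('top',T(*p),.106) for p in((460,333),(575,390))])
from scipy.spatial.transform import Rotation as R
print(R.from_quat(read_state()['eef_rot']).as_matrix())
E
```

```text
tri [ 0.4258 -0.2353  0.0567] top z53 [ 0.4269 -0.2356  0.053 ]
cap top [ 0.4266 -0.2376  0.106 ] side cap [ 0.4245 -0.228   0.106 ]
[[ 0.5239  0.0839  0.032 ]
 [ 0.5175 -0.1467  0.032 ]
 [ 0.4391 -0.145   0.032 ]
 [ 0.4444  0.0844  0.032 ]] mean [ 0.4812 -0.0309  0.032 ] yaw -3.1138656604128045
side corners [array([0.5168, 0.0908, 0.032 ]), array([0.4434, 0.0931, 0.032 ]), array([ 0.4362, -0.1285,  0.032 ])]
jars [array([ 0.4848, -0.0361,  0.106 ]), array([ 0.4782, -0.1009,  0.106 ])] blue [array([ 0.3553, -0.1726,  0.106 ]), array([ 0.3148, -0.2489,  0.106 ])]
[[ 0.4231 -0.9061  0.0001]
 [-0.9061 -0.4231  0.    ]
 [ 0.     -0.0001 -1.    ]]
```

Request:
carry_out(rows=[[-1, 0, 0, 0, -1], [-1, 0, 0, 0, -1], [-1, 0, 0, 0, -1], [-1, 0, 0, 0, -1], [-1, 0, 0, 0, -1], [-1, 0, 0, 0, -1], [-1, 0, 0, 0, -1], [-1, 0, 0, 0, -1], [-1, 0, 0, 0, -1], [-1, 0, 0, 0, -1], [-1, 0, 0, 0, -1], [-1, 0, 0, 0, -1], [-1, 0, 0, 0, -1], [-1, 0, 0, 0, 0]], force=25)

```text
time: 1.67
ee_pos: [0.2644, -0.5663, 0.2367]
eef_rot: [1.0, 0.028, -0.0, 0.0]
ft_force: [-0.1, 0.0, 0.4]
width: 0.087
```

Request:
carry_out(rows=[[-1, 0, 0, 0, 1], [-1, 0.45, -0.92, 0, 0], [-1, 0.45, -0.92, 0, 0], [-1, 0.45, -0.92, 0, 0], [-1, 0.45, -0.92, 0, 0], [-1, 0.45, -0.92, 0, 0], [-1, 0.45, -0.92, 0, 0], [-1, 0.45, -0.92, 0.2, 0], [-1, 0.45, -0.92, 0.2, 0], [-1, 0.45, -0.92, 0.2, 0], [-1, 0.45, -0.92, 0.2, 0], [-1, 0.45, -0.92, 0.2, 0], [-1, 0.4, -0.9, 0.2, 0], [-1, 0, 0, 0, 0], [-1, 0, 0, 0, 0]])

```text
time: 2.92
ee_pos: [0.4494, -0.2321, 0.1993]
eef_rot: [0.999, -0.045, 0.001, 0.002]
ft_force: [0.6, -0.5, 0.2]
width: 0.0869
```

```bash
python3 - <<'E'
from h import *
np.set_printoptions(precision=4,suppress=True)
s=read_state();p=s['ee_pos'];print(p,s['eef_rot'])
for c in('side','top'):
    im=camera(c);i=camera_info(c);E=np.linalg.inv(i['extrinsics'])
    K=np.array([[i['fx'],0,i['cx']],[0,i['fy'],i['cy']],[0,0,1]])
    pts=np.array([p,[.4258,-.2353,.106],[.4258,-.2353,0]])
    uv=cv2.projectPoints(pts,cv2.Rodrigues(E[:3,:3])[0],E[:3,3],K,i['dist_coeffs'])[0][:,0]
    print(c,uv,[(r['xy'],r['conf']) for r in pinpoint('jar_out_mid',c)])
    for u in uv: cv2.circle(im,tuple(int(v) for v in u),1,(0,0,255),-1)
    cv2.imwrite(f'pics/n_{c}.png',cv2.resize(im[100:300,200:450],(700,560),interpolation=2))
E
```

```text
[ 0.4494 -0.2321  0.1993] [ 0.999  -0.0446  0.0014  0.0023]
side [[300.3595 134.2391]
 [309.8952 174.4516]
 [308.8426 214.8619]] [([309.3, 196.0], 0.89), ([325.9, 212.1], 0.85), ([358.2, 199.7], 0.71)]
top [[351.0252 191.2946]
 [345.6345 211.1606]
 [338.5321 216.7419]] [([311.8, 249.9], 0.65), ([341.2, 212.2], 0.41)]
```

View pics/n_side.png

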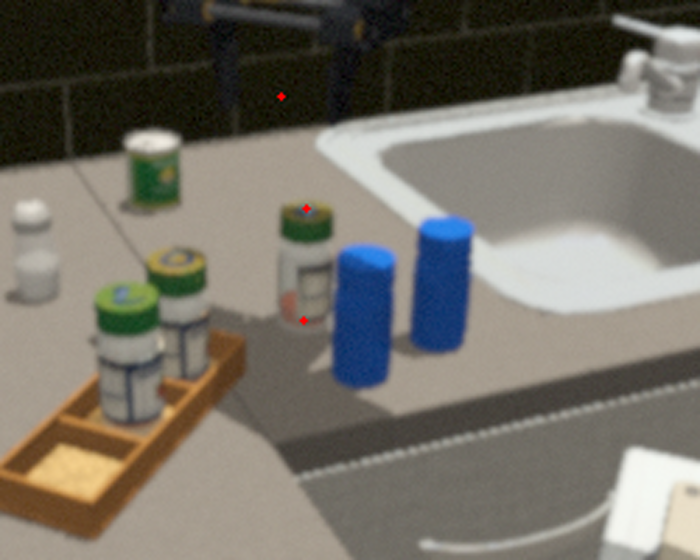

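Side view: the fingers straddle above the jar (tips at crop (228,105) and (340,120)), and the projected axis lies on the jar. Next I align the tool, then lower part-way.

Request:
carry_out(rows=[[-1, -0.77, 0.18, 0, -0.75], [-1, 0, 0, 0, 0], [-1, 0, 0, 0.8, 0], [-1, 0, 0, 0.8, 0], [-1, 0, 0, 0, 0], [-1, 0, 0, 0, 0]])

```text
time: 3.62
ee_pos: [0.4228, -0.2451, 0.1527]
eef_rot: [1.0, -0.02, 0.003, 0.004]
ft_force: [-0.2, 0.7, 1.0]
width: 0.0871
```

Request:
carry_out(rows=[[-1, 0.1, -0.3, 0, 0], [-1, 0, 0, 0, 0], [-1, 0, 0, 0, 0]])

```text
time: 3.87
ee_pos: [0.4271, -0.2367, 0.1552]
eef_rot: [1.0, -0.021, 0.004, 0.005]
ft_force: [-0.8, -0.0, 0.2]
width: 0.0874
```

```bash
python3 - <<'E'
from h import *
s=read_state();print(s['ee_pos'],s['eef_rot'])
a=camera('top')[130:300,250:450];b=camera('side')[100:270,200:400]
cv2.imwrite('pics/n2.png',cv2.resize(np.hstack([a,b]),None,fx=2,fy=2,interpolation=2))
E
```

```text
[ 0.42712766 -0.23670043  0.15524638] [ 0.99975456 -0.02126823  0.004038    0.00470944]
```

View pics/n2.png

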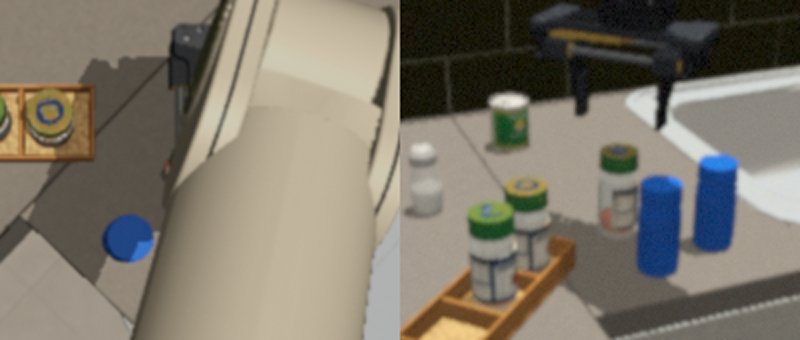

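The side view shows the finger midpoint (621,120) above the jar (619,155); the top view is blocked by the arm. Descending.

Request:
carry_out(rows=[[-1, 0, 0, 0.65, 0], [-1, 0, 0, 0.65, 0], [-1, 0, 0, 0.65, 0], [-1, 0, 0, 0.65, 0], [-1, 0, 0, 0, 0], [-1, 0, 0, 0, 0]])

```text
time: 4.47
ee_pos: [0.431, -0.2389, 0.0789]
eef_rot: [1.0, -0.021, 0.008, 0.007]
ft_force: [1.0, 0.9, 0.1]
width: 0.0871
```

Request:
carry_out(rows=[[-1, -0.15, -0.1, 0.4, 0], [-1, 0, 0, 0.08, 0], [-1, 0, 0, 0, 0]])

```text
time: 4.72
ee_pos: [0.4286, -0.2368, 0.0676]
eef_rot: [1.0, -0.021, 0.009, 0.008]
ft_force: [0.4, -0.0, -0.2]
width: 0.087
```

```bash
python3 - <<'E'
from h import *
s=read_state();print(s['ee_pos'],s['eef_rot'],s['ft_force'])
b=camera('side')[120:250,220:390]
cv2.imwrite('pics/n3.png',cv2.resize(b,None,fx=4,fy=4,interpolation=2))
E
```

```text
[ 0.42858047 -0.2368252   0.06760426] [ 0.99970733 -0.02095631  0.00913203  0.00791829] [ 0.36271913 -0.00963846 -0.17516148]
```

View pics/n3.png

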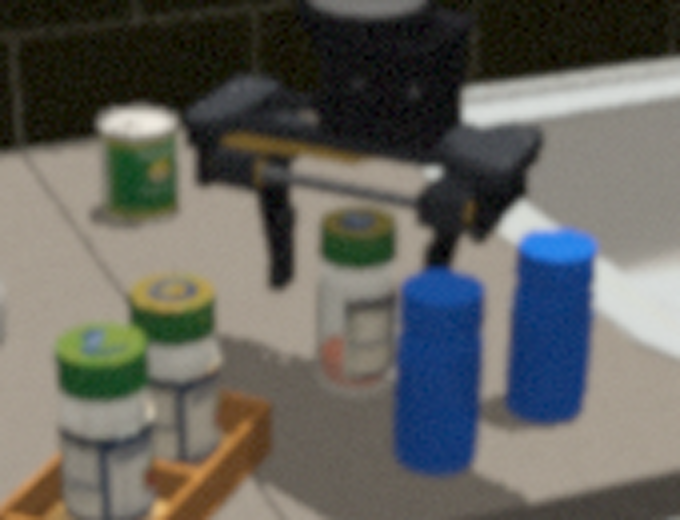

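The jar cap (358,235) sits between the fingers (280,270) and (440,255), with clearance on both sides. Closing.

Request:
carry_out(rows=[[1, 0, 0, 0, 0], [1, 0, 0, 0, 0], [1, 0, 0, 0, 0], [1, 0, 0, 0, 0], [1, 0, 0, 0, 0], [1, 0, 0, 0, 0], [1, 0, 0, 0, 0], [1, 0, 0, 0, 0]], force=25)

```text
time: 5.43
ee_pos: [0.4306, -0.2382, 0.0715]
eef_rot: [1.0, -0.021, 0.011, 0.009]
ft_force: [-0.0, 0.4, 0.6]
width: 0.0456
```

Request:
carry_out(rows=[[1, 0, 0, -0.4, 0], [1, 0, 0, -0.6, 0], [1, 0, 0, -0.8, 0], [1, 0, 0, -0.8, 0], [1, 0, 0, -0.8, 0], [1, 0, 0, -0.8, 0], [1, 0, 0, -0.6, 0], [1, 0, 0, 0, 0]])

```text
time: 6.1
ee_pos: [0.4248, -0.2336, 0.2184]
eef_rot: [1.0, -0.021, 0.007, 0.007]
ft_force: [0.9, 0.1, -1.1]
width: 0.0453
```

```bash
python3 - <<'E'
from h import *
s=read_state();print(s['ee_pos'],s['eef_rot'],s['ft_force'],s['width'])
b=camera('side')[60:320,180:420]
cv2.imwrite('pics/n4.png',cv2.resize(b,None,fx=2.2,fy=2.2,interpolation=2))
E
```

```text
[ 0.42477352 -0.23357194  0.21835199] [ 0.9997378  -0.02060088  0.00746956  0.00664324] [ 0.94871699  0.06178093 -1.05420913] 0.045323497621802426
```

View pics/n4.png

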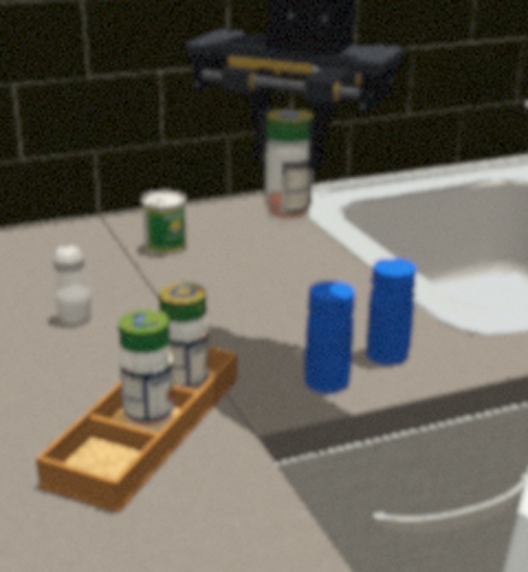

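Jar hangs upright in the grip (290,165), the rack jars are untouched, and the empty compartment is at (100,455). Now moving over the rack.

Request:
carry_out(rows=[[1, 0.12, -0.4, 0, 0], [1, 0.12, -0.7, 0, 0], [1, 0.12, -0.75, 0, 0], [1, 0.12, -0.75, 0, 0], [1, 0.12, -0.75, 0, 0], [1, 0.12, -0.75, 0, 0], [1, 0.12, -0.75, 0, 0], [1, 0.12, -0.75, 0, 0], [1, 0.12, -0.75, 0, 0], [1, 0.12, -0.75, 0, 0], [1, 0.12, -0.7, 0, 0], [1, 0.12, -0.6, 0, 0], [1, 0.1, -0.4, 0, 0], [1, 0, 0, 0, 0], [1, 0, 0, 0, 0]])

```text
time: 7.4
ee_pos: [0.4732, 0.0405, 0.192]
eef_rot: [1.0, -0.022, -0.007, 0.002]
ft_force: [-0.3, -0.8, -1.9]
width: 0.0458
```

Request:
carry_out(rows=[[1, 0.3, -0.15, 0.2, 0], [1, 0, 0, 0.5, 0], [1, 0, 0, 0.5, 0], [1, 0, 0, 0, 0]])

```text
time: 7.73
ee_pos: [0.4806, 0.041, 0.1519]
eef_rot: [1.0, -0.023, -0.008, 0.003]
ft_force: [-1.2, -0.5, -0.3]
width: 0.0456
```

```bash
python3 - <<'E'
from h import *
s=read_state();print(s['ee_pos'],s['eef_rot'],s['ft_force'],s['width'])
b=camera('side')[120:320,160:380];a=camera('top')[120:320,150:330]
cv2.imwrite('pics/n5.png',cv2.resize(np.hstack([b,a]),None,fx=2,fy=2,interpolation=2))
E
```

```text
[0.48063727 0.04097902 0.15188088] [ 0.99968871 -0.02334425 -0.00830033  0.0029381 ] [-1.21800583 -0.4910363  -0.29348377] 0.045629488779896636
```

View pics/n5.png

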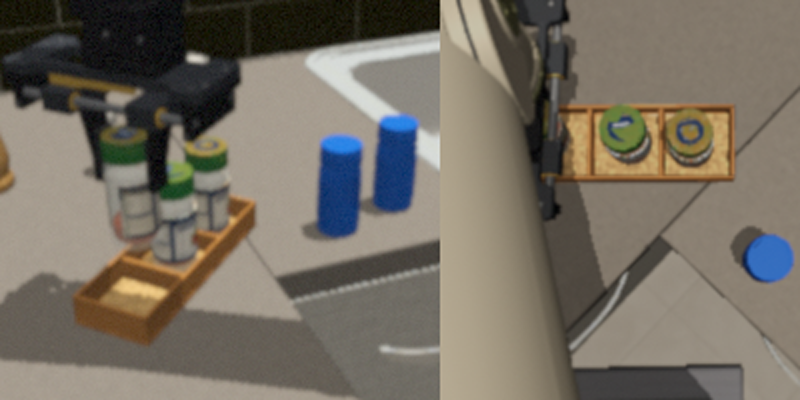

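```bash
python3 - <<'E'
from h import *
np.set_printoptions(precision=4,suppress=True)
print('jar bottom side',onz('side',(160+67.5,120+118),.084),'mid', onz('side',(160+63.5,120+92),.137))
print('cap', onz('side',(160+62,120+67),.19))
# compartment rim corners in side view (2x crop)
for p in((77,299),(149,330),(194,266),(125,262)): print(onz('side',(160+p[0]/2,120+p[1]/2),.032))
print([(r['xy'],r['conf']) for r in pinpoint('jar_out_mid','side')])
E
```

```text
jar bottom side [0.4776 0.0472 0.084 ] mid [0.4814 0.0472 0.137 ]
cap [0.475  0.0549 0.19  ]
[0.5165 0.0914 0.032 ]
[0.4338 0.104  0.032 ]
[0.4431 0.0014 0.032 ]
[0.5081 0.0222 0.032 ]
[([357.4, 200.8], 0.94), ([228.3, 212.2], 0.76), ([327.5, 212.4], 0.61)]
```

Side view: the held jar is upright above the compartment, its base at about (0.478,0.047), and needs about +4 mm in y. The neighbouring jars are untouched.

Request:
carry_out(rows=[[1, 0.06, -0.15, 0.2, 0], [1, 0, 0, 0.4, 0], [1, 0, 0, 0.4, 0], [1, 0, 0, 0.4, 0], [1, 0, 0, 0, 0]])

```text
time: 8.3
ee_pos: [0.4855, 0.0455, 0.1115]
eef_rot: [1.0, -0.024, -0.004, 0.003]
ft_force: [-0.8, -0.3, -2.7]
width: 0.0455
```

Request:
carry_out(rows=[[1, -0.08, 0, 0.3, 0], [1, 0, 0, 0.25, 0], [1, 0, 0, 0.2, 0], [1, 0, 0, 0, 0]])

```text
time: 8.63
ee_pos: [0.482, 0.0456, 0.086]
eef_rot: [1.0, -0.024, -0.004, 0.003]
ft_force: [-0.6, 0.5, -1.1]
width: 0.0451
```

```bash
python3 - <<'E'
from h import *
s=read_state();print(s['ee_pos'],s['eef_rot'],s['ft_force'],s['width'])
b=camera('side')[170:300,170:310]
cv2.imwrite('pics/n6.png',cv2.resize(b,None,fx=4,fy=4,interpolation=2))
E
```

```text
[0.48204458 0.04556758 0.08601663] [ 0.99970337 -0.02372656 -0.00448312  0.00318056] [-0.62969073  0.50559922 -1.05913667] 0.0450815804421516
```

View pics/n6.png

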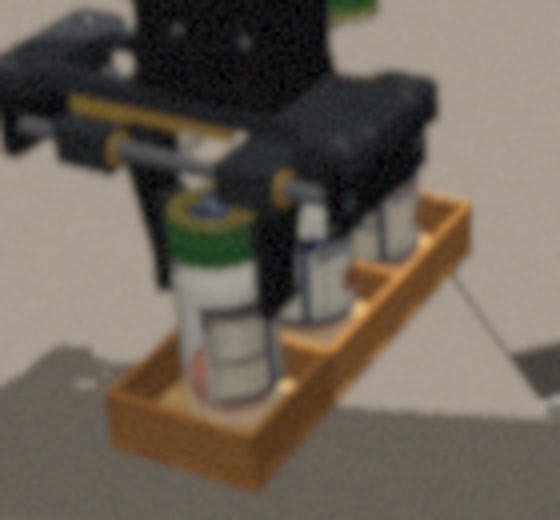

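The jar base (230,395) is inside the compartment, clear of all the walls. Lowering slowly until it touches.

Request:
carry_out(rows=[[1, 0, 0, 0.12, 0], [1, 0, 0, 0.12, 0], [1, 0, 0, 0, 0]])

```text
time: 8.93
ee_pos: [0.483, 0.0457, 0.0795]
eef_rot: [1.0, -0.024, -0.003, 0.003]
ft_force: [-0.3, 0.1, -2.0]
width: 0.0451
```

Request:
carry_out(rows=[[1, 0, 0, 0.1, 0], [1, 0, 0, 0, 0]])

```text
time: 9.1
ee_pos: [0.4828, 0.0466, 0.0779]
eef_rot: [1.0, -0.024, -0.004, 0.003]
ft_force: [0.2, -0.6, -1.4]
width: 0.0452
```

Request:
carry_out(rows=[[1, 0, 0, 0.12, 0], [1, 0, 0, 0, 0]])

```text
time: 9.27
ee_pos: [0.4837, 0.0473, 0.0768]
eef_rot: [1.0, -0.023, -0.003, 0.004]
ft_force: [-0.5, -0.6, -2.6]
width: 0.0451
```

Request:
carry_out(rows=[[1, 0, 0, 0.12, 0], [1, 0, 0, 0.05, 0]])

```text
time: 9.43
ee_pos: [0.4845, 0.0477, 0.0747]
eef_rot: [1.0, -0.023, -0.002, 0.005]
ft_force: [-13.1, -1.7, 25.0]
width: 0.0452
```

Contact: 25 N upward. Releasing.

Request:
carry_out(rows=[[1, 0, 0, -0.03, 0], [-1, 0, 0, 0, 0], [-1, 0, 0, 0, 0], [-1, 0, 0, 0, 0], [-1, 0, 0, 0, 0], [-1, 0, 0, 0, 0], [-1, 0, 0, 0, 0]])

```text
time: 10.02
ee_pos: [0.4857, 0.0476, 0.0757]
eef_rot: [1.0, -0.023, -0.001, 0.005]
ft_force: [0.8, -0.3, -0.4]
width: 0.0771
```

Request:
carry_out(rows=[[-1, 0, 0, -0.1, 0], [-1, 0, 0, -0.3, 0], [-1, 0, 0, -0.5, 0], [-1, 0, 0, -0.8, 0], [-1, 0, 0, -0.8, 0], [-1, 0, 0, -0.8, 0], [-1, 0, 0, -0.8, 0], [-1, 0, 0, -0.8, 0], [-1, 0, 0, -0.5, 0], [-1, 0, 0, 0, 0], [-1, 0, 0, 0, 0]])

```text
time: 10.93
ee_pos: [0.4848, 0.0507, 0.2512]
eef_rot: [1.0, -0.022, -0.001, 0.004]
ft_force: [-0.2, -0.4, -1.3]
width: 0.087
```

```bash
python3 - <<'E'
from h import *
s=read_state();print(s['ee_pos'],s['ft_force'],s['width'])
b=camera('side')[150:310,170:380]
pp=pinpoint('jar_out_mid','side');print([(r['xy'],round(r['conf'],2),onz('side',r['xy'],.06).round(3)) for r in pp])
a=camera('top')[130:290,150:330]
cv2.imwrite('pics/n7.png',cv2.resize(np.hstack([b,a]),None,fx=2,fy=2,interpolation=2))
E
```

```text
[0.4847603  0.050726   0.25116706] [-0.15481764 -0.36828462 -1.32813033] 0.08703271451193442
[([328.3, 214.7], 0.88, array([ 0.351, -0.15 ,  0.06 ])), ([360.6, 201.7], 0.66, array([ 0.304, -0.236,  0.06 ])), ([222.4, 248.9], 0.64, array([0.488, 0.051, 0.06 ]))]
```

View pics/n7.png

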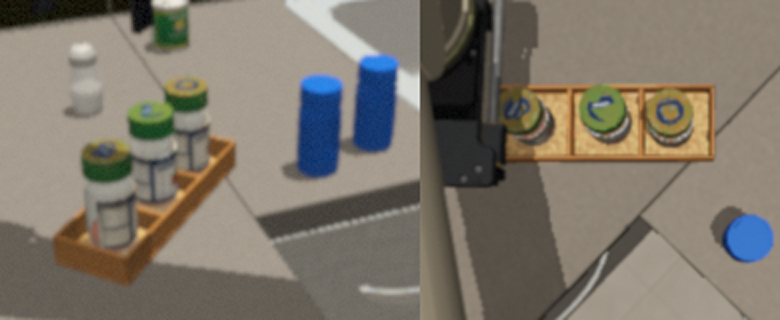

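```bash
python3 - <<'E'
from h import *
print('cap top',onz('top',(201,184.5),.113),'cap side',onz('side',(170+53.5,150+74),.113),'base side',onz('side',(170+56.5,150+118),.012))
E
```

```text
cap top [0.48390399 0.04122422 0.113     ] cap side [0.48264017 0.04860711 0.113     ] base side [0.48749283 0.04406364 0.012     ]
```

```bash
python3 -c "
from bench import *
print(close_job())"
```

```text
the job is handed in; nothing more can be done
None
```

The left-out jar (glass, olive-green cap) now stands in the empty +y compartment of the rack, and the job is handed in. I used about 11 s of the 32 s. I lowered the jar until it touched the floor (25 N upward), then opened the gripper and drew the arm straight up.

- **Position:** the jar is at about (0.485, 0.045). The compartment centre is at about (0.483, 0.047), so it is well within 16 mm.
- **Upright:** in the side view its cap and base line up to within about 0.06 rad. In the picture it leans no more than the other two jars.
- **Other jars:** both rack jars look upright and unmoved. I judged this by eye and did not measure it. The blue look-alikes were not touched.
- **Gripper:** it is open (87 mm) and clear of everything.
- **Disagreements:** the two cameras differ by about 7 mm in y, for the jar and the rack alike. For the jar, the detector sometimes ranked the blue jars first, so I chose the target from the picture.

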